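# Take up the handwheel's slack and open the gate valve one and a half turns

### The job

The small gate valve on the bench is shut, and its red handwheel has free play of unknown size before it drives the stem. Turn the wheel anticlockwise (seen from above) by its black knob, take up the slack, and counting only from where the wheel begins to drive the stem, open the valve by one and a half turns. Then let go of the knob, and leave the glass beaker and the two bottles beside the valve where they stand.

Things in the scene. Friction and masses are not known exactly. Their poses are not given: they have to be found in the camera images.
- wheel_axis (a point): fixed point on the vertical axis of the red handwheel (120 mm, bar 12 mm thick, rim top 166 mm over the bench), level with the knob's centre. The valve below stands on a base plate 130 x 220 mm, bolted down; its pipe runs along this point's y axis. The wheel's slack at the start is anything from 0.13 to 0.57 of a turn anticlockwise; the wheel stays at the angle where it is left.
- knob_mid (a point): centre of the black upright knob on the rim: 20 mm diameter, 52 mm tall (26 mm above and below this point), 60 mm from the wheel axis, anywhere round it at the start. It spins freely on its pin, so the gripper may keep its heading while it carries the knob round. In the slack it moves almost freely (under 1 N); when the slack is used up it needs a steady 7 to 9 N.
- stem_top (a point): top of the steel stem, 13 mm diameter, in the middle of the wheel's hub, 158 mm over the bench when shut. It does not turn; it rises only 2 mm per turn of the wheel and only while driven, 3.0 mm for the whole job, so it is a poor guide for counting.
- beaker_2: small glass beaker, 58 mm wide, 68 mm tall, standing on the bench to the left of the valve; origin under its centre
- bottle_std: small white reagent bottle, 48 mm diameter, 105 mm tall, grey-white cap, standing to the right of the valve; origin under its centre
- bottle_buffer: white reagent bottle with dark blue cap, 56 mm diameter, 125 mm tall, standing to the right of the valve; origin under its centre

How it is judged (in metres and radians):
On the way:
1. the slack is used up and the stem has begun to rise (by half a turn of driving) (distance of stem_top from where it was at the start of the episode above 0.001 m), for 0.1 s.
At the end, for the whole second after the job is handed in: the stem stands one and a half driven turns (within 0.1 turn either way: 2.8 to 3.2 mm of rise) above shut, the knob released (distance of stem_top from where it was at the start of the episode between 0.0028 and 0.0032 m); the robot touches nothing.
It fails at once if the beaker or one of the bottles beside the valve is pushed more than 30 mm or knocked over (distance of any of beaker_2, bottle_std, bottle_buffer from where it was at the start of the episode above 0.03 m or angle between any of beaker_2, bottle_std, bottle_buffer's own z axis and vertical above 0.6 rad).
It also fails if it takes over 64 s, if anything falls off the work surface, if the arm or the gripper's body presses on something with over 40 N, if the wrist force passes 120 N, or if a joint passes its speed limit or range.

### The arm

A 6-joint arm with a two-finger parallel gripper is mounted at the origin on a cart in front of the work surface, level with it; the furniture and walls round the work are solid. World frame = base frame: x ahead of the robot, y to its left, z up, the work surface at z = 0. Lengths are in m, angles in degrees, forces in N, time in s.
With the tool pointing down it reaches from about 0.4 to 0.825 m from the base axis. Payload 7 kg.
Tool frame: the origin (TCP) lies between the finger pads; the fingertips stand 22 mm ahead of it and the grasp point (between the pads) lies 3 mm ahead of it; z points along the fingers, x is the direction in which the jaws open and shut, and the axes are right-handed (so a half turn about z gives the same grasp; the last joint's range is limited). The gripper opens to 85 mm and grips with 20 to 120 N. Pads are 22 mm wide; open, the fingers measure 114 mm over their backs; the gripper's body (76 mm by 85 mm) begins 54 mm behind the grasp point. The pads swing forward as they close: fully open they stand 13 mm farther back than shut.
Start: joints at [-59.066, 20.546, 0.682, 0, -70.136, -16.507], TCP at [0.168, -0.654, 0.253] pointing down, gripper open.
Joint ranges: [-176.03, 176.03], [-82.01, 121.73], [-58.28, 71.71], [-173.87, 95.51], [-174.79, -0.11], [-173.66, 173.66]. Speed limits (degrees/s): [136.94, 136.94, 172.46, 180, 180, 180].

### API

Orientations are given as [roll, pitch, yaw] about the fixed x, y, z axes, in that order (R = Rz(yaw) Ry(pitch) Rx(roll)).
In Python, from bench import env, camera, get_calibration, order, spot_in, tip_of gives the robot as it stands.
- The arm moves only by the shell command python3 -m inch 'ROWS' [FORCE]. ROWS is a JSON object of lists of equal length, an entry for each row: "dp": the shift along the tool's x, y, z in cm, a list of three; "angular": the turn, a rotation vector about the tool's x, y, z in degrees, a list of three; "jaw": the closure, from 0 (fully open) to 1 (shut). In form: {"dp": [[tx, ty, tz], ...], "angular": [[wx, wy, wz], ...], "jaw": [jaw, ...]}. A call has 1 to 12 rows; each row is the pose to reach, as a shift and turn from the pose measured when the call began, along the tool's axes at that moment; what a row does not reach only later rows make up. A row lasts 1/12 s, in which the tool goes at most 41.7 mm and 7.16 degrees, less where a joint would pass 70% of its speed; a pose out of reach is approached as far as the arm can. A call with a gripper value outside its range is refused whole. The fingers move at their own pace and stop on an object; FORCE is the grip in N (left out, the last holds). Time passes only in rows, so rows that repeat a pose let the fingers close. It gives the time, the measured TCP pose, the force and the opening at its end, in the units of the state.
- env.get_obs(): the state, without advancing time (a new reading comes with each control period).
- camera(name): name is "scene" or "top" or "wrist"; returns (picture, depth): 400x640x3 uint8, blue, green, red; 400x640 float32, m along the optical axis (not along the pixel's ray), 0 where there is no reading.
- get_calibration(name): a dict with "mtx" (3x3 intrinsics, pixels), "R" (3x3) and "t" (3): a world point X has camera coordinates R X + t; the wrist camera has in their place "mount" (4x4, takes a point from camera to tool coordinates, whose origin is the TCP and whose axes are the tool frame's). Camera axes: x right, y down, z forward; pixel columns grow to the right and rows downward; lengths in m; the calibration is good to about 2 mm. A picture is of the moment at which its call begins: read the wrist's pose just before it. get_calibration takes no time and is no camera call.
- order.sign_off(): hands the job in, once; it reports no verdict.
Trained networks look in the newest picture that a camera, given by its name, has taken for a name from the list of things; names that differ only in an ending like _2 or _b are one class to them, and where a whole thing is asked for, a point or a joint stands for the part that bears it (a point fixed in the world has none). Each returns a list of dicts, best first, with "p" (0 to 1); they miss things now and then, are a little off and sometimes report something else, mostly with a low value. They report only what shows in the picture. A call takes as long as a camera call.
- spot_in(camera, label): "at" ([x, y, z] in m, in world coordinates, good to about 4 mm: the middle of the surface that is visible of it).
- tip_of(camera, label): "at" ([x, y, z] in m, in world coordinates, good to about 4 mm: a listed point, or the origin of a listed thing).
The state is a dict: "time": time; "q": joint angles; "joint_velocities": joint speeds; "effort": joint torques, N m; "tcp_pos": TCP position; "tool_rot": TCP orientation; "wrist_force": force on the tool from outside, world axes, zero at the start; "ft_torque": the same for the moment, N m; "grip_width": opening from 0.0 (shut) to 1.0 (fully open).
Only numpy, scipy, OpenCV 4.12 (cv2) and the standard library are available. Lean on these libraries where they do the work, as an engineer would, in place of code of your own. Each camera call takes 0.05 s, during which the arm holds its last target. There are 200 camera calls.

## Working session

There is one attempt and no reset: what is moved stays moved. The work goes in short steps, Python scripts to look and compute and a shell command to move; the robot and the scene stay as the last step left them, time stands still between calls to the robot, and variables do not carry over. Pictures are saved under pics/ and viewed, about 8 in all and at most 12, crops included, and the job is handed in when it is done.

```bash
mkdir -p pics
python3 - <<'E'
from bench import *
import cv2
o=env.get_obs();print(o)
for c in ("scene","top"):
    p,d=camera(c);cv2.imwrite(f"pics/{c}0.png",p)
    for l in ("wheel_axis","knob_mid","stem_top","beaker_2","bottle_std","bottle_buffer"):
        print(c,l,[(r["p"],[round(float(v),3) for v in r["at"]]) for r in tip_of(c,l)[:2]])
E
```

```text
{'time': 0.0, 'q': array([-5.90658885e+01,  2.05928975e+01,  6.35140407e-01, -2.06454388e-02,
       -7.01352987e+01, -1.65052035e+01]), 'joint_velocities': array([-0.03709045,  0.06349025,  0.0359939 , -0.03637089,  0.05319844,
        0.03730792]), 'effort': array([ 7.58263795e-04, -5.83320379e+01,  2.93420577e+01,  6.93683356e+00,
       -5.92622557e-03,  4.32220395e-05]), 'tcp_pos': array([ 0.1680534 , -0.65330014,  0.25235587]), 'tool_rot': array([-1.79992168e+02, -9.47356351e-02,  1.04421870e+02]), 'wrist_force': array([-0.1764618 ,  0.99065217,  0.05444536]), 'ft_torque': array([0.05445941, 0.02562617, 0.02204951]), 'grip_width': 1.003219440022499}
scene wheel_axis []
scene knob_mid [(0.71, [0.59, 0.117, 0.195])]
scene stem_top [(0.24, [0.591, 0.117, 0.199])]
scene beaker_2 [(0.87, [0.461, 0.301, 0.0])]
scene bottle_std [(0.77, [0.478, -0.312, 0.003])]
scene bottle_buffer []
top wheel_axis [(0.64, [0.568, 0.055, 0.193])]
top knob_mid [(0.49, [0.587, 0.115, 0.197])]
top stem_top [(0.57, [0.59, 0.112, 0.196]), (0.41, [0.573, 0.057, 0.155])]
top beaker_2 [(0.85, [0.465, 0.301, -0.005])]
top bottle_std [(0.94, [0.481, -0.314, -0.001])]
top bottle_buffer [(0.93, [0.675, -0.319, -0.001])]
```

View pics/top0.png

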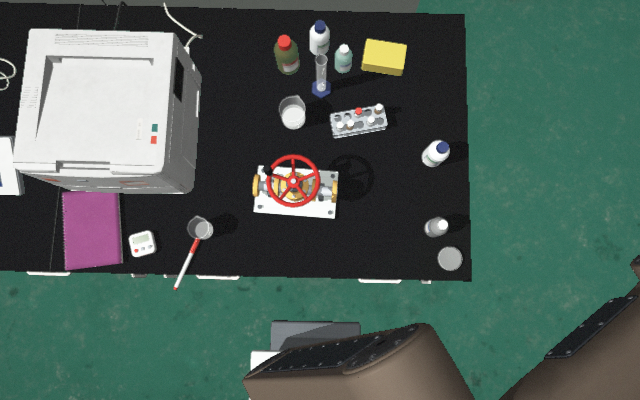

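View pics/scene0.png

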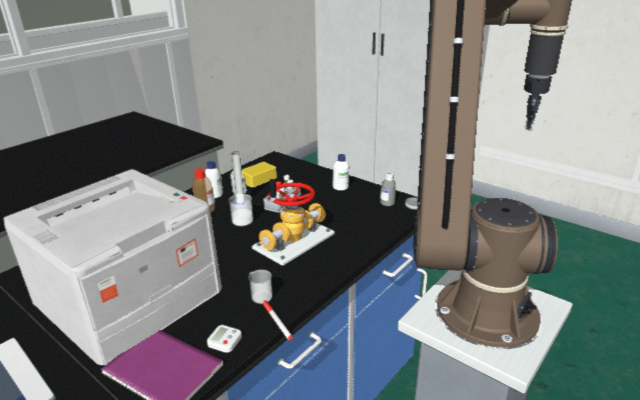

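Top view: red wheel at pixel (293,181), with the black knob at about (264,171). The beaker is at (200,228) and the bottles at about (435,153) and (437,227). This agrees with the networks: axis about (0.568, 0.055), knob about (0.588, 0.115). I'll go to a hover point and set the yaw to 90 so that tool x = world y and tool y = world x.

```bash
python3 -m inch '{"dp":[[5,4.6,-4],[8,7.3,-7.8],[11,10,-7.8],[14,12.7,-7.8],[17,15.4,-7.8],[20,18.1,-7.8],[23,20.8,-7.8],[26,23.5,-7.8],[28,25.5,-7.8],[29.5,27,-7.8],[29.5,27,-7.8],[29.5,27,-7.8]],"angular":[[0,0,5],[0,0,10],[0,0,14.4],[0,0,14.4],[0,0,14.4],[0,0,14.4],[0,0,14.4],[0,0,14.4],[0,0,14.4],[0,0,14.4],[0,0,14.4],[0,0,14.4]],"jaw":[0,0,0,0,0,0,0,0,0,0,0,0]}' 40
```

```text
time: 1.7
tcp_pos: [0.3574, -0.2988, 0.3319]
tool_rot: [179.9, 0.0, 90.3]
wrist_force: [-0.9, -0.6, 0.2]
grip_width: 0.998
```

```bash
python3 -m inch '{"dp":[[3.5,1.7,0],[7,3.5,0],[10.5,5.2,0],[14,7,0],[17.5,8.7,0],[21,10.5,0],[24.5,12.2,0],[28,14,0],[31.5,15.7,0],[35,17.5,0],[35,17.5,0],[35,17.5,0]],"angular":[[0,0,0],[0,0,0],[0,0,0],[0,0,0],[0,0,0],[0,0,0],[0,0,0],[0,0,0],[0,0,0],[0,0,0],[0,0,0],[0,0,0]],"jaw":[0,0,0,0,0,0,0,0,0,0,0,0]}'
cat > h.py <<'E'
from bench import *
import numpy as np, cv2
from scipy.spatial.transform import Rotation as Ro
def look(name):
    o=env.get_obs(); p,d=camera("wrist"); cv2.imwrite(f"pics/{name}.png",p)
    c=get_calibration("wrist"); T=np.eye(4); T[:3,:3]=Ro.from_euler("xyz",o["tool_rot"],degrees=True).as_matrix(); T[:3,3]=o["tcp_pos"]
    M=T@c["mount"]; v,u=np.mgrid[:400,:640]; K=c["mtx"]
    P=np.stack([(u-K[0,2])/K[0,0]*d,(v-K[1,2])/K[1,1]*d,d],-1)@M[:3,:3].T+M[:3,3]
    return o,p,d,P
E
python3 - <<'E'
from h import *
o,p,d,P=look("w1"); print(o["tcp_pos"],o["tool_rot"])
for l in ("wheel_axis","knob_mid","stem_top"):
    print(l,[(r["p"],np.round(r["at"],3)) for r in tip_of("wrist",l)[:2]])
h=cv2.cvtColor(p,cv2.COLOR_BGR2HSV)
red=((h[...,0]<8)|(h[...,0]>172))&(h[...,1]>150)&(h[...,2]>60)&(d>0)&(P[...,2]>.145)&(P[...,2]<.175)
q=P[red]; (cx,cy),r=cv2.minEnclosingCircle(q[:,:2].astype(np.float32)); print("wheel",cx,cy,r,len(q),np.percentile(q[:,2],[5,50,95]))
blk=(h[...,2]<60)&(d>0)&(P[...,2]>.18)&(P[...,2]<.24)&(np.hypot(P[...,0]-cx,P[...,1]-cy)<.09)
k=P[blk]; print("knob",len(k),k.mean(0),k.min(0),k.max(0)); t=k[k[:,2]>np.percentile(k[:,2],95)-.004]; print(t.mean(0),(t[:,:2].min(0)+t[:,:2].max(0))/2)
E
```

```text
time: 2.7
tcp_pos: [0.5313, 0.0526, 0.331]
tool_rot: [-180.0, 0.1, 90.4]
wrist_force: [-0.3, 0.4, 0.6]
grip_width: 1.002
[0.53127205 0.05255843 0.33102249] [-1.79981724e+02  7.38862941e-02  9.03625103e+01]
wheel_axis [(0.57, array([0.566, 0.053, 0.202])), (0.2, array([0.586, 0.11 , 0.196]))]
knob_mid [(0.97, array([0.584, 0.111, 0.196]))]
stem_top [(0.62, array([0.57 , 0.056, 0.155]))]
wheel 0.5717881321907043 0.056318897753953934 0.06514357030391693 6393 [0.15089043 0.16406558 0.16640403]
knob 337 [0.58285158 0.11033693 0.21327278] [0.57743154 0.10444985 0.18103192] [0.595392   0.12309565 0.22399291]
[0.58537284 0.11138725 0.2213792 ] [0.58721369 0.11391899]
```

View pics/w1.png

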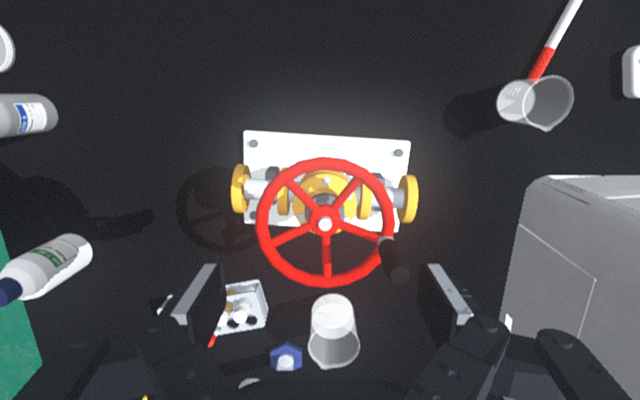

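The wheel is centred in the wrist picture at (325,222) and the knob at about (395,262). That gives the axis at about (0.571, 0.056), the knob at (0.586, 0.112) with centre height 0.195, so the knob sits at about 75.5°. Next I go over the knob, descend and close.

```bash
python3 -m inch '{"dp":[[3,2.7,0],[6,5.5,0],[6,5.5,2],[6,5.5,4],[6,5.5,6],[6,5.5,8],[6,5.5,10],[6,5.5,11.5],[6,5.5,12.5],[6,5.5,13],[6,5.5,13],[6,5.5,13]],"angular":[[0,0,0],[0,0,0],[0,0,0],[0,0,0],[0,0,0],[0,0,0],[0,0,0],[0,0,0],[0,0,0],[0,0,0],[0,0,0],[0,0,0]],"jaw":[0,0,0,0,0,0,0,0,0,0,0,0]}' && python3 -m inch '{"dp":[[0,0,0],[0,0,0],[0,0,0],[0,0,0],[0,0,0],[0,0,0],[0,0,0],[0,0,0],[0,0,0],[0,0,0]],"angular":[[0,0,0],[0,0,0],[0,0,0],[0,0,0],[0,0,0],[0,0,0],[0,0,0],[0,0,0],[0,0,0],[0,0,0]],"jaw":[0.3,0.5,0.6,0.65,0.7,0.75,0.8,0.9,1,1]}' 50
python3 - <<'E'
from h import *
o,p,d,P=look("w2"); print(o["tcp_pos"],o["wrist_force"],o["grip_width"])
E
```

```text
time: 3.9
tcp_pos: [0.5856, 0.1104, 0.2031]
tool_rot: [179.9, 0.0, 90.2]
wrist_force: [-0.3, -0.2, -0.5]
grip_width: 0.996
time: 4.73
tcp_pos: [0.586, 0.1107, 0.2035]
tool_rot: [179.8, -0.0, 90.2]
wrist_force: [0.6, 1.8, 3.7]
grip_width: 0.22
[0.58603328 0.11071966 0.20354518] [0.58010951 1.80062726 3.70342503] 0.22019183556593247
```

View pics/w2.png

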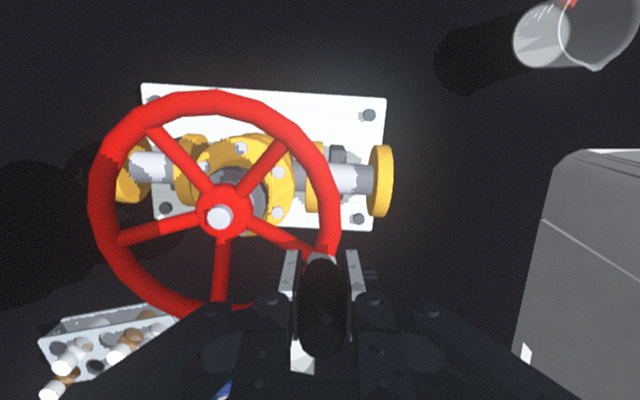

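Picture: the knob is held between the pads at about (320,300), with the opening matching about 19–20 mm. Next is a helper that works out circle offsets from the measured pose.

```bash
cat > arc.py <<'E'
import sys
from h import *
# usage: arc.py cx cy r step n [logged points appended to log.txt]
cx,cy,r,st,n=map(float,sys.argv[1:6]); o=env.get_obs(); t=o["tcp_pos"]; f=o["wrist_force"]
a=np.arctan2(t[1]-cy,t[0]-cx); R=Ro.from_euler("xyz",o["tool_rot"],degrees=True).as_matrix()
print("t",round(o["time"],2),"ang",round(np.degrees(a),1),"rad",round(np.hypot(t[0]-cx,t[1]-cy),4),"z",t[2].round(4),"Ftan",round(float(-f[0]*np.sin(a)+f[1]*np.cos(a)),1),"Frad",round(float(f[0]*np.cos(a)+f[1]*np.sin(a)),1),"Fz",round(float(f[2]),1),"yaw",o["tool_rot"][2].round(1),"g",round(o["grip_width"],3))
open("log.txt","a").write(f"{t[0]} {t[1]}\n")
L=np.loadtxt("log.txt",ndmin=2)
if len(L)>3:
    s=np.linalg.lstsq(np.c_[2*L,np.ones(len(L))],(L**2).sum(1),rcond=None)[0]; print("fit c",s[:2].round(4),"r",round(float(np.sqrt(s[2]+s[0]**2+s[1]**2)),4))
print([[round(float(v),1) for v in R.T@np.r_[np.array([cx+r*np.cos(b),cy+r*np.sin(b)])-t[:2],0]*100][:2] for b in a+np.radians(st)*np.arange(1,n+1)])
E
python3 arc.py .571 .054 .059 9 4
```

```text
t 4.78 ang 75.2 rad 0.0587 z 0.2035 Ftan -0.3 Frad 2.8 Fz 3.4 yaw 90.2 g 0.22
[[0.2, -0.9], [0.2, -1.8], [0.1, -2.7], [-0.2, -3.6]]
```

```bash
python3 -m inch '{"dp":[[0.2,-0.9,0],[0.2,-1.8,0],[0.1,-2.7,0],[-0.2,-3.6,0],[-0.2,-3.6,0],[-0.2,-3.6,0]],"angular":[[0,0,0],[0,0,0],[0,0,0],[0,0,0],[0,0,0],[0,0,0]],"jaw":[1,1,1,1,1,1]}' >/dev/null; python3 arc.py .571 .054 .059 7.5 2
```

```text
t 5.28 ang 109.7 rad 0.0625 z 0.2045 Ftan -2.4 Frad 20.2 Fz 6.4 yaw 90.3 g 0.22
[[-0.6, -0.6], [-1.0, -1.3]]
```

```bash
python3 arc.py .565 .0545 .060 7.5 2
```

```text
t 5.28 ang 104.5 rad 0.0602 z 0.2045 Ftan -0.6 Frad 20.4 Fz 6.4 yaw 90.3 g 0.22
[[-0.3, -0.7], [-0.6, -1.5]]
```

```bash
python3 -m inch '{"dp":[[-0.2,-0.7,0.1],[-0.5,-1.5,0.1],[-0.5,-1.5,0.1],[-0.5,-1.5,0.1]],"angular":[[0,0,0],[0,0,0],[0,0,0],[0,0,0]],"jaw":[1,1,1,1]}' >/dev/null; python3 arc.py .565 .0545 .060 7.5 2
```

```text
t 5.62 ang 120.4 rad 0.0619 z 0.2038 Ftan 0.1 Frad 7.6 Fz 7.0 yaw 90.3 g 0.216
fit c [0.5637 0.0372] r 0.0768
[[-0.6, -0.6], [-1.1, -1.1]]
```

```bash
python3 -m inch '{"dp":[[-0.4,-0.6,0.1],[-0.8,-1.1,0.1],[-0.9,-1.2,0.1],[-0.9,-1.2,0.1]],"angular":[[0,0,0],[0,0,0],[0,0,0],[0,0,0]],"jaw":[1,1,1,1]}' >/dev/null; python3 arc.py .565 .0555 .061 7.5 2
```

```text
t 5.95 ang 134.4 rad 0.0618 z 0.2036 Ftan -5.5 Frad 5.6 Fz 5.9 yaw 90.3 g 0.219
fit c [0.5637 0.0462] r 0.0682
[[-0.7, -0.5], [-1.3, -0.9]]
```

```bash
python3 -m inch '{"dp":[[-0.6,-0.5,0.1],[-1.2,-0.9,0.1],[-1.2,-0.9,0.1],[-1.2,-0.9,0.1]],"angular":[[0,0,0],[0,0,0],[0,0,0],[0,0,0]],"jaw":[1,1,1,1]}' >/dev/null; python3 arc.py .565 .0555 .061 7.5 2
```

```text
t 6.28 ang 147.8 rad 0.0623 z 0.2034 Ftan -4.9 Frad 9.3 Fz 9.8 yaw 90.3 g 0.219
fit c [0.5634 0.0504] r 0.0642
[[-0.8, -0.3], [-1.5, -0.6]]
```

```bash
python3 -m inch '{"dp":[[-0.8,-0.4,-0.1],[-1.6,-0.7,-0.1],[-2.4,-1.0,-0.1]],"angular":[[0,0,0],[0,0,0],[0,0,0]],"jaw":[1,1,1]}' >/dev/null; python3 arc.py .565 .0555 .062 7.5 4
```

```text
t 6.53 ang 171.0 rad 0.0635 z 0.2037 Ftan -8.2 Frad -6.9 Fz -5.9 yaw 90.3 g 0.214
fit c [0.563  0.0524] r 0.0623
[[-0.8, 0.1], [-1.6, 0.1], [-2.4, 0.2], [-3.2, 0.5]]
```

Tangential force is now a steady −8 N, so the wheel is driving. It was 0 at 120° and −5.5 N at 134°, so the drive began at about 127°. Carrying on round while refining the circle centre.

```bash
python3 arc.py .564 .0545 .062 10 6; tail -3 log.txt
```

```text
t 6.53 ang 170.0 rad 0.0627 z 0.2037 Ftan -8.3 Frad -6.8 Fz -5.9 yaw 90.3 g 0.214
fit c [0.563  0.0526] r 0.0621
[[-1.1, -0.0], [-2.2, 0.1], [-3.2, 0.3], [-4.2, 0.8], [-5.1, 1.4], [-5.9, 2.1]]
0.5122543322612065 0.08867920332752177
0.5023015462115968 0.06543157149530929
0.5023015462115968 0.06543157149530929
```

```bash
python3 -m inch '{"dp":[[-1.1,0.1,0],[-2.2,0.2,0],[-3.2,0.4,0],[-4.2,0.8,0],[-5.1,1.5,0],[-5.9,2.2,0]],"angular":[[0,0,0],[0,0,0],[0,0,0],[0,0,0],[0,0,0],[0,0,0]],"jaw":[1,1,1,1,1,1]}' >/dev/null; python3 arc.py .564 .0535 .061 10 6
```

```text
t 7.03 ang -131.0 rad 0.0613 z 0.2027 Ftan -9.2 Frad -10.8 Fz 0.2 yaw 90.3 g 0.221
fit c [0.5622 0.054 ] r 0.0608
[[-0.6, 0.9], [-1.1, 1.8], [-1.4, 2.9], [-1.5, 3.9], [-1.4, 5.0], [-1.2, 6.0]]
```

```bash
python3 -m inch '{"dp":[[-0.5,1.0,0],[-0.9,1.9,0],[-1.2,3.0,0],[-1.3,4.0,0],[-1.2,5.1,0],[-1.0,6.1,0]],"angular":[[0,0,0],[0,0,0],[0,0,0],[0,0,0],[0,0,0],[0,0,0]],"jaw":[1,1,1,1,1,1]}' >/dev/null; python3 arc.py .564 .0545 .0605 10 6
```

```text
t 7.53 ang -73.1 rad 0.0602 z 0.2024 Ftan -7.9 Frad -8.7 Fz 6.5 yaw 90.2 g 0.222
fit c [0.562  0.0541] r 0.0606
[[0.4, 1.0], [0.9, 1.9], [1.6, 2.7], [2.4, 3.3], [3.4, 3.8], [4.4, 4.2]]
```

```bash
python3 -m inch '{"dp":[[0.5,1.0,0],[1.0,1.8,0],[1.7,2.6,0],[2.5,3.2,0],[3.4,3.7,0],[4.4,4.0,0]],"angular":[[0,0,0],[0,0,0],[0,0,0],[0,0,0],[0,0,0],[0,0,0]],"jaw":[1,1,1,1,1,1]}' >/dev/null; python3 arc.py .563 .0545 .0605 10 6
```

```text
t 8.03 ang -15.8 rad 0.0592 z 0.2034 Ftan -8.0 Frad 2.6 Fz 4.1 yaw 90.2 g 0.221
fit c [0.5619 0.0542] r 0.0605
[[1.0, 0.3], [2.1, 0.3], [3.1, 0.2], [4.1, -0.2], [5.0, -0.7], [5.8, -1.3]]
```

```bash
python3 -m inch '{"dp":[[1.0,0.2,0],[2.1,0.3,0],[3.1,0.2,0],[4.1,-0.2,0],[5.0,-0.7,0],[5.8,-1.3,0]],"angular":[[0,0,0],[0,0,0],[0,0,0],[0,0,0],[0,0,0],[0,0,0]],"jaw":[1,1,1,1,1,1]}' >/dev/null; python3 arc.py .5622 .0542 .0605 10 6
```

```text
t 8.53 ang 42.2 rad 0.0604 z 0.2042 Ftan -7.7 Frad 0.2 Fz -0.0 yaw 90.1 g 0.215
fit c [0.5619 0.0542] r 0.0605
[[0.7, -0.8], [1.3, -1.7], [1.7, -2.6], [1.9, -3.6], [2.0, -4.7], [1.9, -5.7]]
```

```bash
python3 -m inch '{"dp":[[0.7,-0.8,0],[1.3,-1.7,0],[1.7,-2.6,0],[1.9,-3.6,0],[2.0,-4.7,0],[1.9,-5.7,0]],"angular":[[0,0,0],[0,0,0],[0,0,0],[0,0,0],[0,0,0],[0,0,0]],"jaw":[1,1,1,1,1,1]}' >/dev/null; python3 arc.py .562 .0542 .0605 10 8; python3 -c "
import numpy as np;L=np.loadtxt('log.txt')-[.562,.0542];print(np.degrees(np.arctan2(L[:,1],L[:,0])).round(1),np.hypot(*L.T).round(4))"
```

```text
t 9.03 ang 100.9 rad 0.0609 z 0.2043 Ftan -8.7 Frad -0.6 Fz -2.5 yaw 90.1 g 0.219
fit c [0.5619 0.0542] r 0.0605
[[-0.3, -1.0], [-0.8, -2.0], [-1.4, -2.8], [-2.1, -3.6], [-3.0, -4.1], [-4.0, -4.6], [-5.0, -4.8], [-6.1, -4.9]]
[  67.   101.6  101.6  117.8  131.5  145.3  169.3  169.3 -129.1  -71.2
  -15.2   42.1  100.9] [0.0614 0.0598 0.0598 0.0607 0.0608 0.0605 0.0607 0.0607 0.0606 0.0605
 0.0601 0.0606 0.0609]
```

```bash
python3 -m inch '{"dp":[[-0.3,-1.0,0],[-0.8,-2.0,0],[-1.4,-2.8,0],[-2.1,-3.6,0],[-3.0,-4.1,0],[-4.0,-4.6,0],[-5.0,-4.8,0],[-6.1,-4.9,0]],"angular":[[0,0,0],[0,0,0],[0,0,0],[0,0,0],[0,0,0],[0,0,0],[0,0,0],[0,0,0]],"jaw":[1,1,1,1,1,1,1,1]}' >/dev/null; python3 arc.py .562 .0542 .0605 10 8
```

```text
t 9.7 ang -179.4 rad 0.0605 z 0.2035 Ftan -7.3 Frad -4.1 Fz -1.0 yaw 90.2 g 0.215
fit c [0.5619 0.0542] r 0.0605
[[-1.0, 0.1], [-2.1, 0.4], [-3.0, 0.8], [-3.9, 1.4], [-4.6, 2.2], [-5.2, 3.1], [-5.7, 4.0], [-5.9, 5.0]]
```

```bash
python3 -m inch '{"dp":[[-1.0,0.1,0],[-2.1,0.4,0],[-3.0,0.8,0],[-3.9,1.4,0],[-4.6,2.2,0],[-5.2,3.1,0],[-5.7,4.0,0],[-5.9,5.0,0]],"angular":[[0,0,0],[0,0,0],[0,0,0],[0,0,0],[0,0,0],[0,0,0],[0,0,0],[0,0,0]],"jaw":[1,1,1,1,1,1,1,1]}' >/dev/null; python3 arc.py .562 .0542 .0605 8.9 5
```

```text
t 10.37 ang -101.6 rad 0.0602 z 0.2026 Ftan -8.6 Frad -6.6 Fz 6.8 yaw 90.1 g 0.217
fit c [0.5619 0.0543] r 0.0605
[[-0.1, 0.9], [-0.1, 1.9], [0.1, 2.8], [0.4, 3.7], [0.8, 4.5]]
```

```bash
python3 -m inch '{"dp":[[-0.1,0.9,0],[-0.1,1.9,0],[0.1,2.8,0],[0.4,3.7,0],[0.8,4.5,0],[0.9,4.6,0],[0.9,4.6,0],[0.9,4.6,0]],"angular":[[0,0,0],[0,0,0],[0,0,0],[0,0,0],[0,0,0],[0,0,0],[0,0,0],[0,0,0]],"jaw":[1,1,1,1,1,1,1,1]}' >/dev/null; python3 arc.py .562 .0542 .0605 2 2
python3 - <<'E'
from h import *
L=[]
o,p,d,P=look("w3")
for l in ("knob_mid","stem_top","wheel_axis"):
    print(l,[(r["p"],np.round(r["at"],3)) for r in tip_of("wrist",l)[:2]])
E
```

```text
t 11.03 ang -58.4 rad 0.0601 z 0.2028 Ftan -4.4 Frad -1.1 Fz 7.4 yaw 90.1 g 0.22
fit c [0.5619 0.0543] r 0.0605
[[0.1, 0.2], [0.2, 0.4]]
knob_mid [(0.61, array([0.601, 0.001, 0.195]))]
stem_top [(0.86, array([0.57 , 0.056, 0.159]))]
wheel_axis []
```

View pics/w3.png

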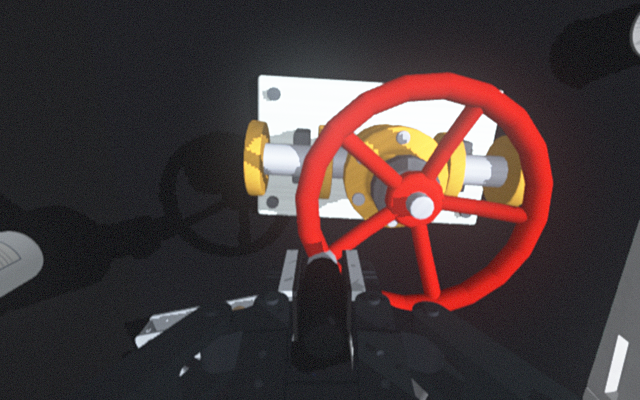

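Picture: knob still gripped at (320,300) near the front right of the rim, and the wheel has visibly turned. The stem tip in the hub is at (418,205). The count is 661.6° − 125° ≈ 1.49 driven turns. Releasing and lifting off.

```bash
python3 -m inch '{"dp":[[0,0,0],[0,0,0],[0,0,0],[0,0,0],[0,0,0],[0,0,0],[0,0,0],[0,0,0],[0,0,0],[0,0,0]],"angular":[[0,0,0],[0,0,0],[0,0,0],[0,0,0],[0,0,0],[0,0,0],[0,0,0],[0,0,0],[0,0,0],[0,0,0]],"jaw":[0.7,0.6,0.5,0.3,0,0,0,0,0,0]}' && python3 -m inch '{"dp":[[0,0,-1],[0,0,-2],[0,0,-4],[0,0,-6],[0,0,-8],[0,-1,-10],[0,-3,-12],[0,-6,-13],[0,-9,-13],[0,-9,-13],[0,-9,-13],[0,-9,-13]],"angular":[[0,0,0],[0,0,0],[0,0,0],[0,0,0],[0,0,0],[0,0,0],[0,0,0],[0,0,0],[0,0,0],[0,0,0],[0,0,0],[0,0,0]],"jaw":[0,0,0,0,0,0,0,0,0,0,0,0]}'
python3 - <<'E'
from h import *
o,p,d,P=look("w4")
for l in ("knob_mid","stem_top"):
    print(l,[(r["p"],np.round(r["at"],3)) for r in tip_of("wrist",l)[:2]])
p,d=camera("top")
for l in ("beaker_2","bottle_std","bottle_buffer","knob_mid"):
    print(l,[(r["p"],np.round(r["at"],3)) for r in tip_of("top",l)[:1]])
E
```

```text
time: 12.07
tcp_pos: [0.5934, 0.0031, 0.2028]
tool_rot: [179.9, -0.8, 90.1]
wrist_force: [0.3, -0.2, 0.0]
grip_width: 0.997
time: 13.07
tcp_pos: [0.5035, 0.0012, 0.334]
tool_rot: [179.8, -0.8, 90.1]
wrist_force: [0.9, 0.7, -0.1]
grip_width: 0.996
knob_mid []
stem_top [(0.57, array([0.572, 0.057, 0.157]))]
beaker_2 []
bottle_std [(0.75, array([ 0.482, -0.316, -0.001]))]
bottle_buffer [(0.81, array([ 0.677, -0.319,  0.002]))]
knob_mid []
```

View pics/w4.png

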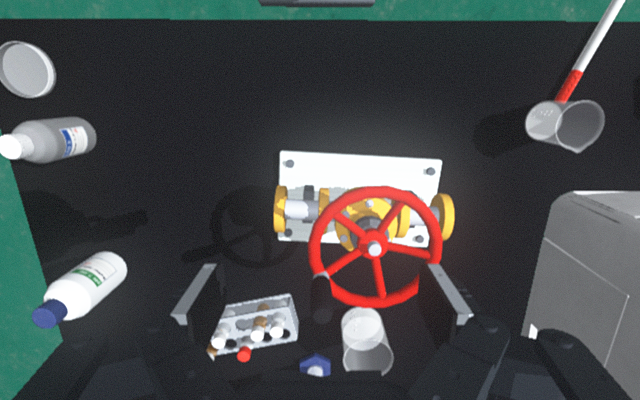

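Picture: the gripper is clear and open. The knob stands free at (320,297), the beaker is upright at (565,125), and both bottles are upright at the left edge. Handing in.

```bash
python3 -c "
from bench import order; print(order.sign_off())"
```

```text
the job is handed in; nothing more can be done
None
```

I gripped the knob, took up the slack and opened the valve by about 1.49 driven turns. I then let go, lifted clear and handed the job in at about 13 s.

**Turn count:** The tangential force went from 0 N at 118° to −5.5 N at 131°, then stayed between −7 and −9 N while driving. I took the start of driving as 125° ± 7°. I stopped at 661.6°, which is 536.6° later, or 1.47 to 1.51 turns, inside the 1.4 to 1.6 allowed. The tool's path fitted a circle of 60.5 mm radius to within 1 mm, so the knob did not noticeably slip in the grip.

**Release:** The wrist force is near zero, the gripper is fully open and about 13 cm above the wheel.

**Bottles and beaker:** The network puts both bottles within 3 mm of where they started. It did not find the beaker in the last top picture, but the wrist picture shows it upright. I did not measure its final position.

**Checks that disagreed:**
- **Wheel axis:** vision put it about 9 mm further ahead than the circle fitted to the tool's path, and gave about 12° less total rotation. That gap depends on the knob's starting position in the slack, so I relied on the path and the force.
- **Stem height:** the network read 155 mm at the start, 159 mm before release and 157 mm after. That fits a rise of some kind but is too coarse to confirm 3 mm.

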